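# Forming roll from the packed crate into the V-block fixture

## Task

From the packed crate, lift out the forming roll with the long slim waist and lay it lengthwise in the two V-blocks of the steel fixture, setting it down rather than dropping it, and let go of it. Then slide the fixture's jaw up until the roll is held snugly between jaw and end stop, and let go. The other rolls and the wooden bar stay in the crate, and the doming block and the glass jar standing by stay where they are.

Things in the scene. Friction and masses are not known exactly. Their poses are not given: they have to be found in the camera images.
- slim_roll: roll to take: hardwood, 120 long, lying in one of the 3 middle places of the row of five. Two end drums 56 diameter, 26 long; long slim waist 24 diameter, 68 long. Drums touch the neighbours' drums; from its waist to the next waist is a 28 gap for a finger, open to the crate floor. 0.15 to 0.3 kg. Origin: middle of its axis, 36 above the bench in the crate; x along its axis (y, z roll freely; ends alike).
- roll_a: hardwood forming roll lying in the crate, 120 long: two round end drums, 56 diameter and 36 long each, joined by a shorter, thicker waist 32 diameter and 48 long. Weight as the slim roll. Origin: middle of its axis; x along its axis. Stays in the crate.
- roll_b: hardwood forming roll lying in the crate, 120 long: two round end drums, 56 diameter and 36 long each, joined by a shorter, thicker waist 32 diameter and 48 long. Weight as the slim roll. Origin: middle of its axis; x along its axis. Stays in the crate.
- roll_c: hardwood forming roll lying in the crate, 120 long: two round end drums, 56 diameter and 36 long each, joined by a shorter, thicker waist 32 diameter and 48 long. Weight as the slim roll. Origin: middle of its axis; x along its axis. Stays in the crate.
- roll_d: hardwood forming roll lying in the crate, 120 long: two round end drums, 56 diameter and 36 long each, joined by a shorter, thicker waist 32 diameter and 48 long. Weight as the slim roll. Origin: middle of its axis; x along its axis. Stays in the crate.
- bar: dark hardwood bar 30 x 270 x 30 lying on the crate floor across the far ends of all five rolls, touching them or nearly so. Origin: centre of its underside. Stays in the crate.
- crate: open plywood crate, fixed, outer 169 (x) x 299 (y) x 50 high, walls and floor 8 thick. Five rolls lie side by side in it, axes along crate x, centres 15 to the -x side of the crate's centre, 56 apart in crate y; the bar lies along the +x wall. Origin: centre of its underside on the bench; z up.
- fixture: steel fixture bolted down: base plate 12 thick, 90 wide (y), x -155 to +80. Two 90-degree V-blocks, 20 thick, centred at x -46 and +46, grooves along x, 50 high, 75 wide outside; between them nothing stands above 20. End stop at +x: plate 60 wide, 80 high, its face at x = +60. Sliding jaw at the -x end. Origin: on the bench midway between the V-blocks; x along the grooves to the stop.
- seat (a point): where the middle of the slim roll's axis lies once it is seated in the V-blocks against the stop: fixture x = 0, y = 0, 59.6 above the bench. The V flanks are 60 apart at the top and narrow to an apex 20 above the bench.
- jaw (a joint): jaw travel in m along fixture +x, towards the stop. Its face (60 wide, 81 high) is at fixture x = -102 mm + travel. Snug on a 120 mm roll against the stop at 0.042; the slide ends at 0.050. Starts at 0 to 0.020. Slides with about 2 N friction and stays where left; a roll lying in the V-blocks adds 1 to 5 N and is pushed along to the stop.
- jaw_post (a point): centre of the top of the jaw's upright square steel post, 20 x 20 in section (sides along fixture x and y), 116 above the bench; the post's upper 70 is free to grip. Its centre is 30 behind (-x of) the jaw's face. Moves with the jaw.
- doming_block: bystander: steel cube 52 with round dimples, beside the fixture. Origin: centre of its underside.
- jar: bystander: glass jar with steel lid, 64 diameter, 85 high, between crate and fixture on the robot's side. Origin: centre of its underside.
Mind the look-alikes: they are no part of the job. Leave any green or orange look-alike of the slim_roll alone.

How it is judged (in metres and radians):
On the way, in this order (a step that is already met when the one before it is completed fails the run):
1. the slim roll is lifted clear of the crate (height (world z) of slim_roll above 0.1 m), for 0.1 s.
2. the slim roll lies in both V-blocks, let go, with the jaw still open (y of slim_roll in the frame of fixture between -0.003 and 0.003 m and z of slim_roll in the frame of fixture between 0.0566 and 0.0626 m and angle between the x axis of slim_roll and the x axis of fixture, either way round below 0.04 rad and x of slim_roll in the frame of fixture between -0.022 and 0.004 m and contact force between slim_roll and the fingers below 0.1 N and value of joint jaw below 0.038 m), for 0.2 s.
At the end, for the whole second after the job is handed in: The slim roll rests in both V-blocks (axis within 3 mm of the seated line sideways and in height, and within 0.04 rad of the groove), within 4 mm of the middle lengthwise, with the jaw pushed up to it (jaw travel 0.039 to 0.046 m), released and at rest (y of slim_roll in the frame of fixture between -0.003 and 0.003 m and z of slim_roll in the frame of fixture between 0.0566 and 0.0626 m and angle between the x axis of slim_roll and the x axis of fixture, either way round below 0.04 rad and x of slim_roll in the frame of fixture between -0.004 and 0.004 m and value of joint jaw between 0.039 and 0.046 m and linear speed of slim_roll below 0.02 m/s and contact force between slim_roll and the fingers below 0.1 N); the robot touches nothing.
It fails at once if the slim roll is dropped: out of the fingers while more than 25 mm above its seat in the V-blocks (height (world z) of slim_roll above 0.085 m and contact force between slim_roll and the fingers below 0.02 N).
It fails at once if another roll or the bar is lifted out of the crate (height (world z) of any of roll_a, roll_b, roll_c, roll_d above 0.075 m or height (world z) of bar above 0.05 m).
It fails at once if the doming block or the jar is shifted more than 30 mm (distance of any of doming_block, jar from where it was at the start of the episode above 0.03 m).
It also fails if it takes over 54 s, if anything falls off the work surface, if the arm or the gripper's body presses on something with over 40 N, if the wrist force passes 120 N, or if a joint passes its speed limit or range.

## Robot

A 6-joint arm with a two-finger parallel gripper is mounted at the origin on the work surface. World frame = base frame: x ahead of the robot, y to its left, z up, the work surface at z = 0. Lengths are in m, angles in degrees, forces in N, time in s.
With the tool pointing down it reaches from about 0.375 to 0.9 m from the base axis. Payload 3.1 kg.
Tool frame: the origin (TCP) lies at the very end of the fingers, on their centre line; the grasp point (between the pads) lies 19 mm behind it; z points along the fingers, y is the line along which they close (so a half turn about z gives the same grasp; the last joint's range is limited). The gripper opens to 87 mm and grips with 3 to 60 N. Pads are 19 mm wide; open, the fingers measure 117 mm over their backs; the gripper's body (75 mm by 190 mm) begins 51 mm behind the grasp point.
Start: joints at [-85.686, 30.224, 82.088, -0, 67.689, -10.227], TCP at [0.157, -0.605, 0.223] pointing down, gripper open.
Joint ranges: [-176.69, 176.69], [-43.24, 126.21], [12.49, 139.97], [-82, 262], [0, 151.66], [-163.58, 163.58]. Speed limits (degrees/s): [159.86, 159.86, 180, 180, 180, 180].

## Interface

Orientations are given as a 3x3 rotation matrix whose columns are the frame's x, y, z axes.
In Python, from rig import * gives the robot as it stands.
- The arm moves only by the tool jog_arm, never from a script. Its arguments are lists of equal length, an entry for each row: "delta_pos": the shift along the world's x, y, z in cm, a list of three; "turn": the turn about the world's z in degrees; "grip": the closure, from 0 (fully open) to 1 (shut). In form: {"delta_pos": [[x, y, z], ...], "turn": [turn, ...], "grip": [grip, ...]}. A call has 1 to 12 rows; each row is the pose to reach, as a shift and turn from the pose commanded when the call began; what a row does not reach only later rows make up. A row lasts 1/8 s, in which the tool goes at most 62.5 mm and 10.7 degrees, less where a joint would pass 70% of its speed; a pose out of reach is approached as far as the arm can. A call with a gripper value outside its range is refused whole. The fingers move at their own pace and stop on an object; the grip force is fixed at half the most. Time passes only in rows, so rows that repeat a pose let the fingers close. It gives the time, the measured TCP pose, the force, the opening and the grip force at its end, in the units of the state.
- read_state(): the state, without advancing time (a new reading comes with each control period).
- capture(name): name is "scene" or "side" or "wrist"; returns a dict with "color" (400x640x3 uint8, blue, green, red), "fovy" (degrees; the focal length in pixels is half the picture's height over the tangent of half this angle, whatever the lens; pixels are square), "cx", "cy" (the principal point, pixels), "k1" (the pictures are not rectified: a ray, as slopes to the right and down, at radius r is drawn at 1 + k1 r^2 times it, then the intrinsics apply), "camera_from_world" (4x4, takes a point from world to camera coordinates). Camera axes: x right, y up, looking along -z (the intrinsics and any distortion apply to the point x, -y, -z); pixel columns grow to the right and rows downward; lengths in m; the calibration is good to about 2 mm. A picture is of the moment at which its call begins. There is no depth.
- hand_in(): hands the job in; it is judged then, once.
The state is a dict: "time_s": time; "joint_positions": joint angles; "qvel": joint speeds; "tau": joint torques, N m; "position": TCP position; "tcp_rot": TCP orientation; "force": force on the tool from outside, world axes, zero at the start; "moment": the same for the moment, N m; "opening": opening from 0.0 (shut) to 1.0 (fully open); "grasp_force": force on a finger pad.
Only numpy, scipy, OpenCV 4.12 (cv2) and the standard library are available. Lean on these libraries where they do the work, as an engineer would, in place of code of your own. Each camera call takes 0.05 s, during which the arm holds its last target. There are 200 camera calls.

## Working session

There is one attempt and no reset: what is moved stays moved. The work goes in short steps, Python scripts to look and compute and a tool call to move; the robot and the scene stay as the last step left them, time stands still between calls to the robot, and variables do not carry over. Pictures are saved under pics/ and viewed, at most 10 in all, crops included, and the job is handed in when it is done.

Besides the shell and the picture viewer there is one more tool, called after ">>>" by a JSON object that holds its "op" and its "data", one argument or row to a line. jog_arm: Moves the arm, as the interface text tells. Its arguments: {"type":"object","properties":{"delta_pos":{"type":"array"},"turn":{"type":"array"},"grip":{"type":"array"}},"required":["delta_pos","turn","grip"]}

```bash
mkdir -p pics; cat > h.py <<'E'
import numpy as np, cv2
from rig import *
def cap(n, f=None):
    c=capture(n)
    if f: cv2.imwrite('pics/'+f,c['color'])
    return c
def K(c):
    h=c['color'].shape[0]; f=h/2/np.tan(np.radians(c['fovy'])/2)
    return np.array([[f,0,c['cx']],[0,f,c['cy']],[0,0,1.]]), np.array([c['k1'],0,0,0,0.])
def ray(c,uv):
    k,d=K(c); p=cv2.undistortPoints(np.array([[uv]],float),k,d)[0,0]
    T=np.array(c['camera_from_world']); R=T[:3,:3]
    return -R.T@T[:3,3], R.T@np.array([p[0],-p[1],-1.])
def onz(c,uv,z):
    o,v=ray(c,uv); return o+v*(z-o[2])/v[2]
def proj(c,P):
    k,d=K(c); T=np.array(c['camera_from_world']); q=T[:3,:3]@np.array(P,float)+T[:3,3]
    return cv2.projectPoints(np.array([[q[0],-q[1],-q[2]]]),np.zeros(3),np.zeros(3),k,d)[0][0,0]
E
python3 - <<'E'
from h import *
for n in ("scene","side","wrist"):
    c=cap(n,n+'0.png'); o,_=ray(c,(320,200)); print(n,c['fovy'],c['k1'],o.round(3))
s=read_state(); print(s['time_s'],s['position'],s['tcp_rot'])
E
```

```text
scene 55.961846417342855 0.022862695457417988 [1.27  0.088 0.872]
side 48.40668586678381 -0.002832714163964756 [ 0.442 -0.869  0.844]
wrist 64.76674618409515 -0.03172036487751392 [ 0.237 -0.584  0.383]
0.15 [ 0.15690874 -0.60441413  0.22182809] [[ 9.67961802e-01  2.51097449e-01 -1.42422421e-04]
 [ 2.51097352e-01 -9.67960528e-01  1.59242252e-03]
 [ 2.61993950e-04 -1.57716607e-03 -9.99998722e-01]]
```

View pics/scene0.png

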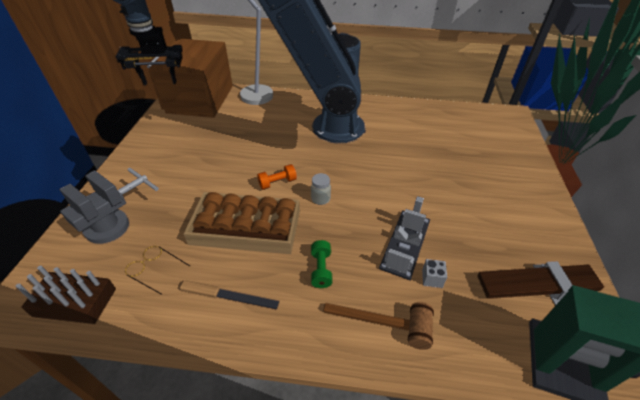

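View pics/side0.png

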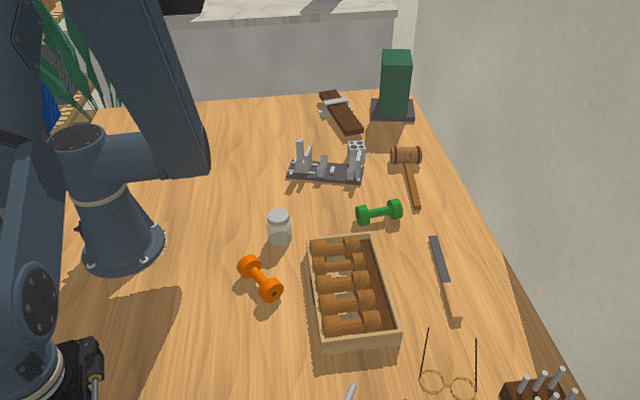

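The scene view shows the crate at about (243,222), the fixture at (405,242) with its post at (418,205), the jar at (320,188) and the doming block at (434,272). In the side view the crate is at (352,292).

```bash
python3 - <<'E'
from h import *
s=cap('scene'); d=cap('side')
for n,c,uv,z in [('crate',s,(243,222),.05),('crateS',d,(352,290),.05),('cornNear L',s,(184,240),.05),('cornNear R',s,(297,249),.05),('cornFar L',s,(198,192),.05),('cornFarR',s,(299,199),.05),('post',s,(419,200),.116),('stopblk S',d,(357,148),.08),('postS',d,(299,142),.116),('jar',s,(320,179),.085),('dome',s,(435,266),.052),('fixbase',s,(383,268),.012),('fixbase',s,(417,276),.012)]:
    print(n,onz(c,uv,z).round(3))
im=s['color'][160:300,160:470]; cv2.imwrite('pics/sc.png',cv2.resize(im,None,fx=2.5,fy=2.5,interpolation=cv2.INTER_CUBIC))
E
```

```text
crate [ 0.587 -0.221  0.05 ]
crateS [ 0.565 -0.254  0.05 ]
cornNear L [ 0.672 -0.362  0.05 ]
cornNear R [ 0.662 -0.051  0.05 ]
cornFar L [ 0.486 -0.391  0.05 ]
cornFarR [ 0.474 -0.077  0.05 ]
post [0.495 0.272 0.116]
stopblk S [0.664 0.258 0.08 ]
postS [0.488 0.261 0.116]
jar [ 0.413 -0.021  0.085]
dome [0.67  0.317 0.052]
fixbase [0.666 0.186 0.012]
fixbase [0.68  0.277 0.012]
```

View pics/sc.png

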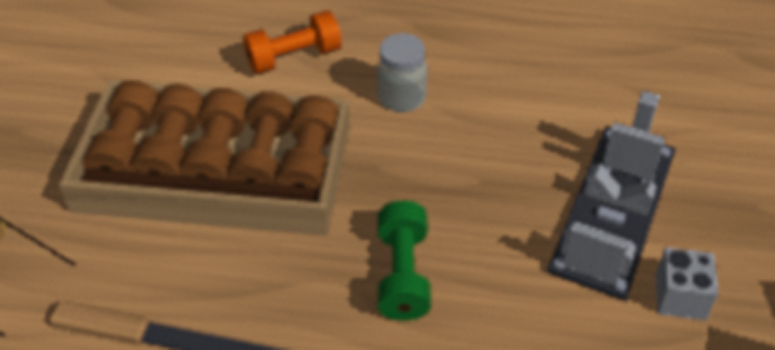

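The scene crop shows five rolls. The second from the right (265,135 in the crop) looks to have the slim waist. I'll confirm it from above with the wrist camera.

>>> {"op": "jog_arm", "data": {
  "delta_pos": [
    [33,40,5],
    [33,40,5],
    [33,40,5],
    [33,40,5],
    [33,40,5],
    [33,40,5],
    [33,40,5],
    [33,40,5],
    [33,40,5],
    [33,40,5],
    [33,40,5],
    [33,40,5]
  ],
  "turn": [-12,-12,-12,-12,-12,-12,-12,-12,-12,-12,-12,-12],
  "grip": [0,0,0,0,0,0,0,0,0,0,0,0]
}}

```text
time_s: 1.75
position: [0.4862, -0.206, 0.2723]
tcp_rot: [[0.999, 0.042, -0.001], [0.042, -0.999, 0.0], [-0.001, -0.0, -1.0]]
force: [0.0, -0.2, 0.0]
opening: 0.997
grasp_force: 0.0
```

```bash
python3 - <<'E'
from h import *
c=cap('wrist','w1.png'); s=read_state(); print(s['time_s'],s['position'],s['tcp_rot'][:,0],s['force'])
o,v=ray(c,(320,200)); print(o,v, onz(c,(320,200),.05))
E
```

```text
1.8 [ 0.48622137 -0.20603309  0.27238405] [ 9.99107703e-01  4.22323837e-02 -4.72684826e-04] [ 0.01179123 -0.4455649  -0.01945465]
[ 0.56920312 -0.20326969  0.43383487] [-0.3030039  -0.01573934 -0.95286572] [ 0.44714662 -0.20960983  0.05      ]
```

View pics/w1.png

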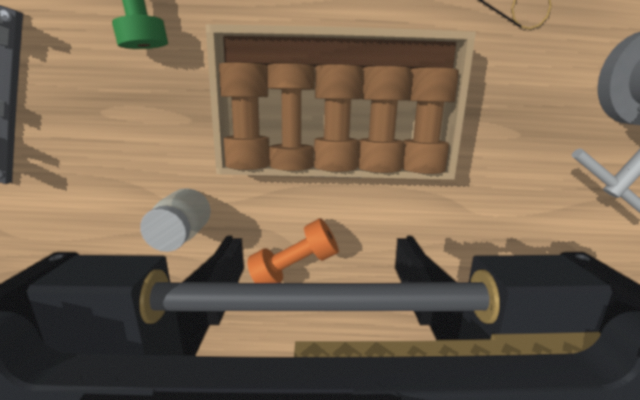

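The wrist view shows the crate with corners at (209,27), (473,34), (459,182) and (219,174). The slim roll is second from the left, with its waist running from (292,88) to (290,146); the other four waists are thicker.

```bash
python3 - <<'E'
from h import *
c=cap('wrist'); im=c['color']
hsv=cv2.cvtColor(im,cv2.COLOR_BGR2HSV)
for r in (100,110,120,130,140):
    row=hsv[r,262:325]; m=(row[:,0]<14)&(row[:,1]>120)
    xs=np.where(m)[0]+262
    xs=[x for x in xs if 275<x<308]
    a,b=min(xs),max(xs); print(r,a,b,onz(c,(a,r),.04)[:2].round(4),onz(c,(b+1,r),.04)[:2].round(4))
P=[onz(c,p,.05)[:2] for p in [(209,27),(473,34),(459,182),(219,174)]]
print(np.round(P,4)); P=np.array(P); print('ctr',P.mean(0), 'yaw', np.degrees(np.arctan2(*(P[0]-P[1])[::-1]))-90,np.degrees(np.arctan2(*(P[3]-P[2])[::-1]))-90)
for p in [(270,76),(292,65),(290,170),(269,76),(316,70),(269,155),(314,155)]: print(p, onz(c,p,.05)[:2].round(4))
crop=im[20:190,200:480]; cv2.imwrite('pics/w1c.png',cv2.resize(crop,None,fx=2.8,fy=2.8,interpolation=cv2.INTER_CUBIC))
E
```

```text
100 293 293 [ 0.568  -0.1722] [ 0.568  -0.1734]
110 290 290 [ 0.5563 -0.1688] [ 0.5563 -0.17  ]
120 289 296 [ 0.5445 -0.1677] [ 0.5449 -0.1775]
130 294 294 [ 0.5327 -0.174 ] [ 0.5328 -0.1753]
140 286 286 [ 0.5202 -0.1644] [ 0.5202 -0.1656]
[[ 0.6419 -0.0789]
 [ 0.6477 -0.3712]
 [ 0.4784 -0.384 ]
 [ 0.476  -0.0821]]
ctr [ 0.56100012 -0.22904836] yaw 1.1423343251406948 0.4522678445113968
(270, 76) [ 0.5933 -0.1462]
(292, 65) [ 0.606  -0.1711]
(290, 170) [ 0.4847 -0.1707]
(269, 76) [ 0.5933 -0.1451]
(316, 70) [ 0.6018 -0.1984]
(269, 155) [ 0.5024 -0.1448]
(314, 155) [ 0.5046 -0.1998]
```

View pics/w1c.png

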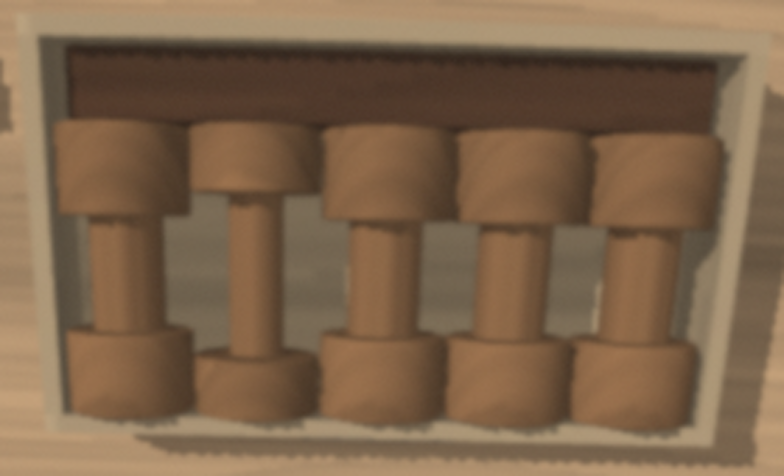

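```bash
python3 - <<'E'
from h import *
c=cap('wrist')
f=lambda x,y:(x/2.8+200-.3,y/2.8+20-.3)
for n,p,z in [('wl top',(229.5,215),.037),('wr top',(282.5,215),.037),('wl bot',(230,330),.037),('wr bot',(284,330),.037),('far inner',(256,191),.064),('near inner',(256,350),.064),('far outer',(256,122),.064),('roll1',(127,270),.036),('roll3',(383,275),.036),('roll4',(512,280),.036),('roll5',(641,285),.036)]:
    print(n,onz(c,f(*p),z).round(4))
E
```

```text
wl top [ 0.5716 -0.1582  0.037 ]
wr top [ 0.5725 -0.1809  0.037 ]
wl bot [ 0.5227 -0.1588  0.037 ]
wr bot [ 0.5237 -0.1828  0.037 ]
far inner [ 0.581  -0.1717  0.064 ]
near inner [ 0.5181 -0.1727  0.064 ]
far outer [ 0.6065 -0.1712  0.064 ]
roll1 [ 0.5468 -0.1133  0.036 ]
roll3 [ 0.5492 -0.2254  0.036 ]
roll4 [ 0.5496 -0.2822  0.036 ]
roll5 [ 0.5501 -0.3394  0.036 ]
```

>>> {"op": "jog_arm", "data": {
  "delta_pos": [
    [6.2,3.6,-5],
    [6.2,3.6,-10],
    [6.2,3.6,-15],
    [6.2,3.6,-18],
    [6.2,3.6,-18],
    [6.2,3.6,-18]
  ],
  "turn": [-1.4,-1.4,-1.4,-1.4,-1.4,-1.4],
  "grip": [0.56,0.56,0.56,0.56,0.56,0.56]
}}

```text
time_s: 2.65
position: [0.5498, -0.1698, 0.0937]
tcp_rot: [[1.0, 0.019, 0.002], [0.019, -1.0, -0.001], [0.002, 0.001, -1.0]]
force: [0.9, -0.5, 0.1]
opening: 0.459
grasp_force: 0.0
```

```bash
python3 - <<'E'
from h import *
c=cap('wrist','w2.png'); s=read_state(); print(s['time_s'],s['position'],s['tcp_rot'][:,0],s['force'],s['opening'])
E
```

```text
2.7 [ 0.55016816 -0.16994818  0.09425106] [0.9998067  0.01941077 0.00312932] [ 0.06214229 -0.65346985  0.11173533] 0.45346129170213745
```

View pics/w2.png

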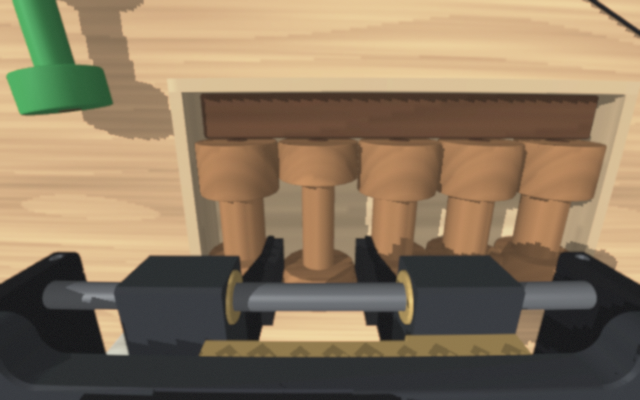

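The waist, around col 318, sits midway between the fingertips at 275 and 363. I'll descend, grip and lift a little.

>>> {"op": "jog_arm", "data": {
  "delta_pos": [
    [0,0,-2.5],
    [0,0,-5],
    [0,0,-7],
    [0,0,-7.5],
    [0,0,-7.5],
    [0,0,-7.5],
    [0,0,-7.5],
    [0,0,-7.5],
    [0,0,-7.5]
  ],
  "turn": [0,0,0,0,0,0,0,0,0],
  "grip": [0.56,0.56,0.56,0.56,0.56,1,1,1,1]
}}

```text
time_s: 3.82
position: [0.5495, -0.1691, 0.0183]
tcp_rot: [[1.0, 0.02, 0.001], [0.02, -1.0, -0.001], [0.001, 0.001, -1.0]]
force: [-0.2, -0.4, 5.8]
opening: 0.266
grasp_force: 30.0
```

>>> {"op": "jog_arm", "data": {
  "delta_pos": [
    [0,0,1],
    [0,0,2.5],
    [0,0,4.5],
    [0,0,7],
    [0,0,10],
    [0,0,14],
    [0,0,18],
    [0,0,18],
    [0,0,18]
  ],
  "turn": [0,0,0,0,0,0,0,0,0],
  "grip": [1,1,1,1,1,1,1,1,1]
}}

```text
time_s: 4.95
position: [0.5478, -0.1684, 0.197]
tcp_rot: [[1.0, 0.02, -0.002], [0.02, -1.0, 0.001], [-0.002, -0.001, -1.0]]
force: [-0.4, 1.4, -2.7]
opening: 0.268
grasp_force: 30.0
```

```bash
python3 - <<'E'
from h import *
s=read_state(); print(s['time_s'],s['position'],s['force'],s['opening'],s['grasp_force'])
c=cap('side'); a=cv2.resize(c['color'][200:360,230:410],None,fx=2,fy=2)
im=cap('scene')['color'][170:300,370:460]
a=np.hstack([a,cv2.resize(im,(222,320))]); cv2.imwrite('pics/l1.png',a)
# fixture: post / plate in scene
s=cap('scene')
E
```

```text
4.95 [ 0.54784293 -0.16839067  0.1969935 ] [-0.37548533  1.38525063 -2.71652331] 0.26836478309653894 29.99963343143463
```

View pics/l1.png

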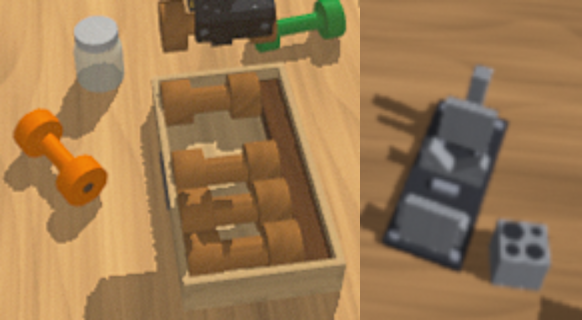

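The slim roll is in the gripper and the other four rolls and the bar are still in the crate. Next I'll go to the fixture for a look from above.

>>> {"op": "jog_arm", "data": {
  "delta_pos": [
    [-1,4,2],
    [-2,8,4],
    [-3,12,6],
    [-4,16,7],
    [-5,20,7],
    [-6,24,7],
    [-7,28,7],
    [-8,33,7],
    [-9,38,7],
    [-10,42,7],
    [-10,43,7],
    [-10,43,7]
  ],
  "turn": [-1,-2,-3,-4,-5,-6,-7,-8,-9,-10,-10,-10],
  "grip": [1,1,1,1,1,1,1,1,1,1,1,1]
}}

```text
time_s: 6.6
position: [0.4486, 0.2611, 0.2666]
tcp_rot: [[0.988, -0.152, -0.002], [-0.152, -0.988, -0.001], [-0.001, 0.001, -1.0]]
force: [0.5, -0.5, -1.8]
opening: 0.268
grasp_force: 30.0
```

```bash
python3 - <<'E'
from h import *
c=cap('wrist','w3.png'); s=read_state(); print(s['time_s'],s['position'],s['tcp_rot'][:,0],s['force'],s['opening'])
E
```

```text
6.65 [0.44886449 0.26040233 0.26675915] [ 0.98811065 -0.15373981 -0.00118581] [ 0.5463565  -0.40772242 -2.15201869] 0.26636573505366756
```

View pics/w3.png

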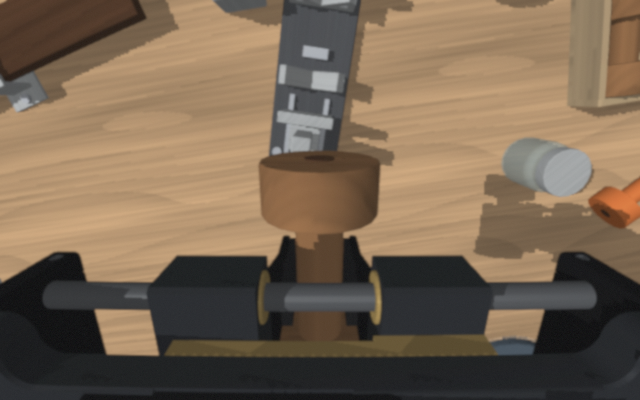

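The wrist view shows the fixture from (307,150) up to the stop at about (322,0), partly cut off. The near V-block is around row 75 and the jar is at (548,165). I'll step forward and up for one full view.

>>> {"op": "jog_arm", "data": {
  "delta_pos": [
    [3,0,3],
    [6,-0.5,6],
    [7,-0.5,6],
    [7,-0.5,6],
    [7,-0.5,6]
  ],
  "turn": [0,0,0,0,0],
  "grip": [1,1,1,1,1]
}}

```text
time_s: 7.28
position: [0.5168, 0.2554, 0.3255]
tcp_rot: [[0.988, -0.154, -0.005], [-0.154, -0.988, -0.001], [-0.005, 0.002, -1.0]]
force: [0.3, -0.2, -2.2]
opening: 0.267
grasp_force: 30.0
```

```bash
python3 - <<'E'
from h import *
c=cap('wrist','w4.png'); s=read_state(); print(s['time_s'],s['position'],s['tcp_rot'][:,0],s['force'],s['opening'])
cv2.imwrite('pics/w4c.png',cv2.resize(c['color'][0:200,220:420],None,fx=3,fy=3,interpolation=cv2.INTER_CUBIC))
E
```

```text
7.325 [0.51699258 0.25569375 0.32586762] [ 0.98808214 -0.15387343 -0.00408026] [-0.07592775  0.20477668 -1.59382445] 0.26927638130734943
```

View pics/w4c.png

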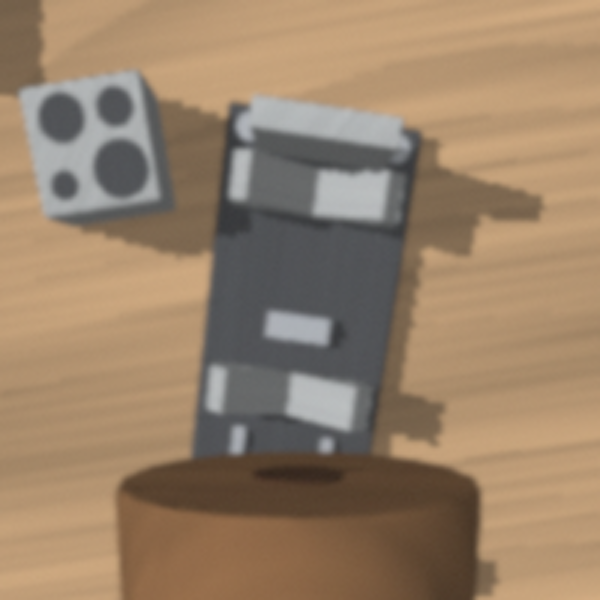

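The crop shows V-block apex seams at about (316,172)–(313,212) for the far block and (289,375)–(286,413) for the near one. The stop's top face edge runs from (250,128) to (402,148). The base plate edges are (232,103)–(193,455) and (418,130)–(372,455). The doming block is off to the left.

```bash
python3 - <<'E'
from h import *
c=cap('wrist'); s=read_state()
f=lambda x,y,z:onz(c,((x+.5)/3+220-.5,(y+.5)/3-.5),z)[:2]
A=np.mean([f(316,172,.02),f(313,212,.02)],0); B=np.mean([f(289,375,.02),f(286,413,.02)],0)
print('seams',A,B,'mid',(A+B)/2,'len',np.linalg.norm(A-B),'yaw',np.degrees(np.arctan2(*(A-B)[::-1])))
L=[f(232,103,.012),f(193,455,.012)];R=[f(418,130,.012),f(372,455,.012)]
for q in (L,R): print('edge',np.round(q,4),'yaw',np.degrees(np.arctan2(*(q[0]-q[1])[::-1])))
print('far corners mid',(L[0]+R[0])/2, np.linalg.norm(L[0]-R[0]))
print('stop',f(250,128,.08),f(402,148,.08))
# side-view check: V-block tops
print('blk near L outer, R outer', f(217,388,.05), f(363,405,.05)); print('blk far', f(238,175,.05),f(393,195,.05))
E
```

```text
seams [0.64417304 0.22700366] [0.55597594 0.2535921 ] mid [0.60007449 0.24029788] len 0.09211771137959558 yaw -16.776282079764997
edge [[0.6882 0.2581]
 [0.5328 0.3055]] yaw -16.95201086648592
edge [[0.664  0.1759]
 [0.5189 0.2165]] yaw -15.653395173634681
far corners mid [0.67610602 0.21700215] 0.08577457859027747
stop [0.66560947 0.25045167] [0.64927005 0.19240037]
blk near L outer, R outer [0.5664371  0.28401351] [0.54865421 0.21962741]
blk far [0.65310301 0.25920611] [0.63502845 0.19486152]
```

>>> {"op": "jog_arm", "data": {
  "delta_pos": [
    [2,-0.4,-3],
    [4,-0.8,-7],
    [6,-1.2,-11],
    [7.7,-1.4,-15],
    [7.7,-1.4,-18],
    [7.7,-1.4,-20],
    [7.7,-1.4,-21],
    [7.7,-1.4,-21],
    [7.7,-1.4,-21]
  ],
  "turn": [-2,-4,-6,-7.3,-7.3,-7.3,-7.3,-7.3,-7.3],
  "grip": [1,1,1,1,1,1,1,1,1]
}}

```text
time_s: 8.5
position: [0.5966, 0.2424, 0.1187]
tcp_rot: [[0.961, -0.278, 0.002], [-0.278, -0.961, 0.0], [0.002, -0.001, -1.0]]
force: [-0.1, 0.2, -1.7]
opening: 0.268
grasp_force: 30.0
```

```bash
python3 - <<'E'
from h import *
s=read_state(); p=np.array(s['position']); x=np.array(s['tcp_rot'])[:,0]; print(s['time_s'],p,'yaw',np.degrees(np.arctan2(x[1],x[0])),s['force'])
c=cv2.imread('pics/w4.png'); k=cap('wrist')  # roll pose in hand (same in image at any pose)
q=onz(k,((298.5)/3+219.5,(472.5)/3-.5),p[2]+.0177)
print('face centre offset in tool x', (q[:2]-p[:2])@x[:2], 'lateral', (q[:2]-p[:2])@[-x[1],x[0]])
a=np.radians(-16.1); F=np.array([[np.cos(a),np.sin(a)],[-np.sin(a),np.cos(a)]])
print('TCP in fixture', F@(p[:2]-[.6003,.2400]))
cv2.imwrite('pics/w5.png',k['color'])
for y in range(90,240,6): pass
E
```

```text
8.5 [0.59660163 0.24239126 0.1186596 ] yaw -16.14234008188011 [-0.07880468  0.1583761  -1.73982095]
face centre offset in tool x 0.05822896849167579 lateral -0.0007857369937335351
TCP in fixture [-0.00421645  0.00127186]
```

>>> {"op": "jog_arm", "data": {
  "delta_pos": [
    [0,-0.1,-1.5],
    [0,-0.1,-3],
    [0,-0.1,-4.5],
    [0,-0.1,-5.5],
    [0,-0.1,-6.3],
    [0,-0.1,-6.9],
    [0,-0.1,-7.3],
    [0,-0.1,-7.5],
    [0,-0.1,-7.5]
  ],
  "turn": [0,0,0,0,0,0,0,0,0],
  "grip": [1,1,1,1,1,1,1,1,1]
}}

```text
time_s: 9.68
position: [0.5962, 0.2412, 0.0428]
tcp_rot: [[0.96, -0.278, 0.001], [-0.278, -0.96, 0.0], [0.001, -0.0, -1.0]]
force: [0.3, -0.3, -2.2]
opening: 0.264
grasp_force: 30.0
```

Still hanging free (about -2.2 N), roughly 1 mm up. I'll lower a little more until it touches.

>>> {"op": "jog_arm", "data": {
  "delta_pos": [
    [0,0,-0.1],
    [0,0,-0.2],
    [0,0,-0.2]
  ],
  "turn": [0,0,0],
  "grip": [1,1,1]
}}

```text
time_s: 10.05
position: [0.5964, 0.2413, 0.0422]
tcp_rot: [[0.96, -0.279, 0.001], [-0.279, -0.96, 0.001], [0.001, -0.001, -1.0]]
force: [-2.1, 0.4, 5.9]
opening: 0.265
grasp_force: 30.0
```

It touches and is resting. Releasing now.

>>> {"op": "jog_arm", "data": {
  "delta_pos": [
    [0,0,0],
    [0,0,0],
    [0,0,0],
    [0,0,0],
    [0,0,0],
    [0,0,0]
  ],
  "turn": [0,0,0,0,0,0],
  "grip": [0.45,0.45,0.45,0.45,0.45,0.45]
}}

```text
time_s: 10.8
position: [0.596, 0.241, 0.0404]
tcp_rot: [[0.96, -0.278, -0.0], [-0.278, -0.96, -0.0], [-0.0, 0.0, -1.0]]
force: [0.7, -0.5, 0.5]
opening: 0.549
grasp_force: 0.0
```

>>> {"op": "jog_arm", "data": {
  "delta_pos": [
    [0,0,2],
    [0,0,5],
    [0,0,9],
    [0,0,13],
    [-3,1,17],
    [-7,2,21],
    [-10,3,21],
    [-12,3.5,21],
    [-12,3.5,21],
    [-12,3.5,21]
  ],
  "turn": [0,0,0,0,0,0,0,0,0,0],
  "grip": [0.45,0.45,0.45,0.45,0.45,0.45,0.45,0.45,0.45,0.45]
}}

```text
time_s: 12.05
position: [0.477, 0.2759, 0.2504]
tcp_rot: [[0.96, -0.279, 0.001], [-0.279, -0.96, -0.0], [0.001, -0.0, -1.0]]
force: [0.5, 0.5, -0.2]
opening: 0.547
grasp_force: 0.0
```

```bash
python3 - <<'E'
from h import *
c=cap('wrist'); s=read_state(); print(s['time_s'],s['position'],s['force'],s['opening'])
cv2.imwrite('pics/w6.png',cv2.resize(c['color'][:,160:480],(640,800))[:600])
E
```

```text
12.1 [0.47720439 0.27577552 0.25024642] [-0.07828768  0.06253588  0.02614226] 0.5464718936794053
```

View pics/w6.png

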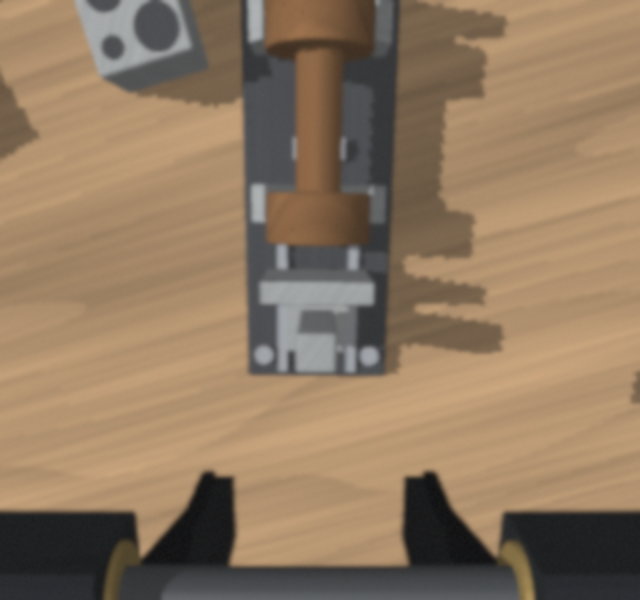

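The roll lies in both V-blocks with its waist at cols 297–342. The jaw's top face is at (260–375, 281–304) and the post's top square at (296–335, 334–370).

```bash
python3 - <<'E'
from h import *
c=cap('wrist'); s=read_state(); p=np.array(s['position'])
f=lambda x,y,z:onz(c,((x+.5)/2+159.5,(y+.5)/2-.5),z)[:2]
a=np.radians(-16.1); F=np.array([[np.cos(a),np.sin(a)],[-np.sin(a),np.cos(a)]]); O=np.array([.6003,.24])
for n,q in [('post',f(315.5,352,.116)),('post near',f(315,370,.116)),('post far',f(315,334,.116)),('jaw face L',f(262,281,.081)),('jaw face R',f(374,282,.081)),('roll inner near',f(318,192,.0876)),('roll waist',f(319,120,.06)),('base end',f(316,374,.012)),('tcp',p[:2])]:
    print(n,q.round(4),'fix',(F@(q-O)).round(4))
E
```

```text
post [0.4907 0.2726] fix [-0.1144  0.0009]
post near [0.4822 0.2754] fix [-0.1233  0.0012]
post far [0.4992 0.2704] fix [-0.1056  0.0011]
jaw face L [0.5269 0.2912] fix [-0.0847  0.0288]
jaw face R [0.5102 0.2354] fix [-0.0853 -0.0294]
roll inner near [0.5611 0.2509] fix [-0.0407 -0.0004]
roll waist [0.5955 0.2404] fix [-0.0047 -0.001 ]
base end [0.4531 0.2838] fix [-0.1535  0.0013]
tcp [0.4772 0.2757] fix [-1.282e-01  1.000e-04]
```

>>> {"op": "jog_arm", "data": {
  "delta_pos": [
    [1.3,-0.3,-4],
    [1.3,-0.3,-8],
    [1.3,-0.3,-12],
    [1.3,-0.3,-15],
    [1.3,-0.3,-17],
    [1.3,-0.3,-17.8],
    [1.3,-0.3,-17.8],
    [1.3,-0.3,-17.8],
    [1.3,-0.3,-17.8],
    [1.3,-0.3,-17.8],
    [1.3,-0.3,-17.8]
  ],
  "turn": [0,0,0,0,0,0,0,0,0,0,0],
  "grip": [0.45,0.45,0.45,0.45,0.45,0.45,0.45,1,1,1,1]
}}

```text
time_s: 13.52
position: [0.4894, 0.2736, 0.0731]
tcp_rot: [[0.96, -0.279, 0.001], [-0.279, -0.96, 0.001], [0.001, -0.002, -1.0]]
force: [-0.1, 2.3, 1.3]
opening: 0.233
grasp_force: 30.0
```

>>> {"op": "jog_arm", "data": {
  "delta_pos": [
    [0.24,-0.07,0],
    [0.48,-0.14,0],
    [0.72,-0.21,0],
    [0.96,-0.28,0],
    [1.2,-0.35,0],
    [1.44,-0.42,0],
    [1.68,-0.48,0],
    [1.92,-0.55,0],
    [1.92,-0.55,0],
    [1.92,-0.55,0]
  ],
  "turn": [0,0,0,0,0,0,0,0,0,0],
  "grip": [1,1,1,1,1,1,1,1,1,1]
}}

```text
time_s: 14.78
position: [0.5083, 0.2679, 0.0731]
tcp_rot: [[0.96, -0.279, 0.0], [-0.279, -0.96, 0.001], [0.0, -0.001, -1.0]]
force: [-2.2, 3.4, 5.9]
opening: 0.231
grasp_force: 30.0
```

>>> {"op": "jog_arm", "data": {
  "delta_pos": [
    [0.1,-0.03,0],
    [0.19,-0.055,0],
    [0.29,-0.08,0],
    [0.38,-0.11,0],
    [0.38,-0.11,0]
  ],
  "turn": [0,0,0,0,0],
  "grip": [1,1,1,1,1]
}}

```text
time_s: 15.4
position: [0.5114, 0.2669, 0.0731]
tcp_rot: [[0.96, -0.279, -0.001], [-0.279, -0.96, 0.001], [-0.001, -0.001, -1.0]]
force: [-3.6, 4.1, 7.0]
opening: 0.226
grasp_force: 30.0
```

>>> {"op": "jog_arm", "data": {
  "delta_pos": [
    [0.1,-0.03,0],
    [0.2,-0.06,0],
    [0.2,-0.06,0]
  ],
  "turn": [0,0,0],
  "grip": [1,1,1]
}}

```text
time_s: 15.78
position: [0.5132, 0.2664, 0.0731]
tcp_rot: [[0.96, -0.279, -0.001], [-0.279, -0.96, 0.001], [-0.002, -0.001, -1.0]]
force: [-3.5, 4.3, 6.5]
opening: 0.225
grasp_force: 30.0
```

>>> {"op": "jog_arm", "data": {
  "delta_pos": [
    [0.1,-0.03,0],
    [0.2,-0.06,0],
    [0.2,-0.06,0]
  ],
  "turn": [0,0,0],
  "grip": [1,1,1]
}}

```text
time_s: 16.15
position: [0.5131, 0.2664, 0.073]
tcp_rot: [[0.96, -0.279, -0.005], [-0.279, -0.96, 0.001], [-0.005, -0.0, -1.0]]
force: [-8.1, 6.3, 10.0]
opening: 0.229
grasp_force: 30.0
```

The jaw no longer advances and the force is rising, so the roll is against the stop. I'll relax slightly, release and retreat upward.

>>> {"op": "jog_arm", "data": {
  "delta_pos": [
    [-0.1,0.03,0],
    [-0.1,0.03,0],
    [-0.1,0.03,0],
    [-0.1,0.03,0],
    [-0.1,0.03,2],
    [-0.1,0.03,5],
    [-0.1,0.03,9],
    [-0.1,0.03,14],
    [-4,1,18],
    [-8,2,18],
    [-8,2,18],
    [-8,2,18]
  ],
  "turn": [0,0,0,0,0,0,0,0,0,0,0,0],
  "grip": [1,0.45,0.45,0.45,0.45,0.45,0.45,0.45,0.45,0.45,0.45,0.45]
}}

```text
time_s: 17.65
position: [0.4366, 0.2851, 0.2525]
tcp_rot: [[0.961, -0.278, 0.001], [-0.278, -0.961, -0.0], [0.001, -0.0, -1.0]]
force: [0.9, 0.2, 0.3]
opening: 0.551
grasp_force: 0.0
```

```bash
python3 - <<'E'
from h import *
c=cap('wrist','w7.png'); s=read_state(); print(s['time_s'],s['position'],s['force'],s['opening'])
a=np.radians(-16.1); R=np.array([[np.cos(a),-np.sin(a)],[np.sin(a),np.cos(a)]])
im=c['color']; hsv=cv2.cvtColor(im,cv2.COLOR_BGR2HSV)
g=lambda x,y,z: proj(c,np.r_[R@[x,y]+[.6003,.24],z])
# profile along fixture centreline +offset, at roll-top height and at jaw-top height
for z,x0,x1,y in ((.0876,-.09,-.02,0),(.081,-.1,-.04,.022),(.116,-.12,-.06,0)):
    out=[]
    for x in np.arange(x0,x1,.002):
        u,v=g(x,y,z).round().astype(int)
        out.append((int(round(x*1000)),int(hsv[v,u,1]),int(hsv[v,u,2])) if 0<=v<400 and 0<=u<640 else None)
    print(z,out)
E
```

```text
17.7 [0.4370392  0.28502514 0.25233148] [ 0.55641844 -0.03598542  0.06534065] 0.5470090359170234
0.0876 [(-90, 6, 161), (-88, 6, 165), (-86, 6, 165), (-84, 6, 164), (-82, 5, 159), (-80, 5, 149), (-78, 7, 146), (-76, 7, 111), (-74, 5, 100), (-72, 4, 136), (-70, 6, 162), (-68, 5, 164), (-66, 5, 166), (-64, 5, 167), (-62, 3, 155), (-60, 66, 116), (-58, 126, 123), (-56, 123, 126), (-54, 126, 125), (-52, 125, 124), (-50, 125, 124), (-48, 129, 121), (-46, 124, 123), (-44, 125, 124), (-42, 126, 127), (-40, 124, 130), (-38, 128, 128), (-36, 125, 126), (-34, 124, 130), (-32, 125, 133), (-30, 126, 134), (-28, 124, 134), (-26, 126, 134), (-24, 126, 134), (-22, 127, 133)]
0.081 [(-100, 12, 103), (-98, 12, 104), (-96, 14, 106), (-94, 12, 110), (-92, 14, 110), (-90, 16, 111), (-88, 15, 87), (-86, 14, 88), (-84, 17, 89), (-82, 14, 88), (-80, 15, 87), (-78, 12, 87), (-76, 12, 87), (-74, 3, 85), (-72, 8, 131), (-70, 6, 164), (-68, 6, 168), (-66, 6, 169), (-64, 6, 168), (-62, 6, 167), (-60, 76, 130), (-58, 126, 132), (-56, 125, 133), (-54, 127, 131), (-52, 125, 131), (-50, 126, 130), (-48, 125, 131), (-46, 126, 136), (-44, 126, 138), (-42, 126, 138)]
0.116 [(-120, 16, 81), (-118, 16, 80), (-116, 16, 80), (-114, 16, 80), (-112, 19, 82), (-110, 19, 81), (-108, 19, 81), (-106, 19, 81), (-104, 16, 81), (-102, 7, 108), (-100, 7, 137), (-98, 5, 158), (-96, 6, 162), (-94, 6, 163), (-92, 6, 161), (-90, 6, 161), (-88, 6, 165), (-86, 6, 165), (-84, 6, 162), (-82, 5, 154), (-80, 5, 149), (-78, 6, 125), (-76, 5, 104), (-74, 7, 111), (-72, 6, 162), (-70, 5, 164), (-68, 6, 167), (-66, 5, 167), (-64, 3, 155), (-62, 117, 118)]
```

The jaw face is at -60 mm, right against the roll, and the post is at -90 mm, which puts the travel at about 0.042. The robot is clear of everything.

```bash
python3 -c "
from rig import *
print(hand_in())"
```

```text
the job is handed in; nothing more can be done
None
```

The slim roll is lying in both V-blocks, held snugly between jaw and end stop and let go; I handed the job in at about 17.7 s, but no verdict came back.

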